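# Set the polisher to its third speed and start it

## Task

Set the bench polisher to its third speed and start it: with a fingertip, push the lever with the red knob on the grey control box along its slot, away from the end where it is parked, counting the clicks, and stop in the third one without running past it. Then press the green button all the way down and let it come back up. Nothing is to be picked up, and everything else on the bench stays where it is.

Things in the scene. Friction and masses are not known exactly. Their poses are not given: they have to be found in the camera images.
- control_box: grey control box fixed to the bench, 170 x 240 x 60 mm (x, y, z); origin at the centre of its underside, flat top 60 mm above. The lever's slot runs along the box's y axis, 25 mm to +x of the middle; beside it, on the +x side, five painted marks show the clicks, the third broad and green. The button is at x -45, y +75 mm. Loose things stand close round it, at most 70 mm high
- speed_lever (a joint): lever's position along the slot, m, along the box's +y: starts at 0 to 0.004 (parked end is 0), up to 0.078. Slides freely at first (under 1 N), then clicks: sprung notches at 0.020, 0.034, 0.048 (third), 0.062, 0.076. Leaving each takes about 5 N at first, falling to nothing at the crest 7 mm on; from there it jumps by itself into the next notch, centres itself and stays
- lever_top (a point): centre of the top of the lever's red knob, 47 mm above the box top. The knob is an upright cylinder 20 mm across and 30 mm high (17 to 47 mm above the box top) on a thin steel stem; it cannot turn or come off, and moves only along the slot
- start (a joint): how far the green button is pressed, in m: 0 up, 0.006 fully down (needs about 5 N); springs back up when released
- start_top (a point): centre of the top face of the green push button, 28 mm across, standing 22 mm above the box top, in a black collar 44 mm across and 12 mm high; it is pressed straight down
- bearing: the steel bearing ring (38 mm across, 12 mm high), lying on the control box at about x -45, y -80 mm of it, a loose bystander, not to be moved or lifted
- wrench: the steel wrench, lying flat beside the box's -y side, a loose bystander, not to be moved or lifted
- wax_bar: the polishing-wax bar (40 x 110 x 30 mm), lying by the box's +x side, a loose bystander, not to be moved or lifted
- jar: the amber jar (52 mm across, 65 mm high), standing by the box's +y side, a loose bystander, not to be moved or lifted
- screwdriver: the yellow-handled screwdriver, lying by the box's +x side, a loose bystander, not to be moved or lifted

How it is judged:
By the outcome, as a careful person would: the job done as asked, in the order asked, and still so for the second after the job is handed in, with the robot touching nothing.
It also fails if it takes over 54 s, if anything falls off the work surface, if the arm or the gripper's body presses on something with over 40 N, if the wrist force passes 120 N, or if a joint passes its speed limit or range.

## Robot

A 6-joint arm with a two-finger parallel gripper is mounted at the origin on the work surface. World frame = base frame: x ahead of the robot, y to its left, z up, the work surface at z = 0. Lengths are in m, angles in rad, forces in N, time in s.
With the tool pointing down it reaches from about 0.3 to 0.875 m from the base axis. Payload 6.4 kg.
Tool frame: the origin (TCP) lies at the very end of the fingers, on their centre line; the grasp point (between the pads) lies 19 mm behind it; z points along the fingers, y is the direction in which the jaws open and shut (so a half turn about z gives the same grasp; the last joint's range is limited). The gripper opens to 88 mm and grips with 3 to 60 N. Pads are 18 mm wide; open, the fingers measure 123 mm over their backs; the gripper's body (75 mm by 187 mm) begins 45 mm behind the grasp point.
Start: joints at [1.107, 0.181, 1.607, -0, 1.354, -0.206], TCP at [0.147, 0.556, 0.239] pointing down, gripper open.
Joint ranges: [-2.99, 2.99], [-0.89, 2.07], [0.3, 2.58], [-1.14, 4.28], [0, 2.63], [-3.12, 3.12]. Speed limits (rad/s): [2.57, 2.57, 3.01, 3.14, 3.14, 3.14].

## Interface

Orientations are given as a unit quaternion [x, y, z, w].
In Python, from rig import observe, eyes, r gives the robot as it stands.
- The arm moves only by the shell command python3 -m handwheel 'ROWS' [OPENING] [FORCE]. ROWS is JSON, a list of rows, each a list of 4 numbers: the shift along the tool's x, y, z in mm, then the turn about the tool's z in rad. In form: [[x, y, z, roll], ...]. A call has 1 to 8 rows; each row shifts and turns the commanded pose from where the row before left it, along the tool's axes as they then stand; what a row does not reach is not made up. A row lasts 1/10 s, in which the tool goes at most 50 mm and 8.59 degrees, less where a joint would pass 70% of its speed; a pose out of reach is approached as far as the arm can. A call is refused whole if a number of a shift passes 50 or a number of a turn 0.15, either way. A call with a gripper value outside its range is refused whole. OPENING is the opening, from -1 (shut) to 1 (fully open), set as the call begins (- or left out, the last holds). The fingers move at their own pace and stop on an object; FORCE is the grip in N (left out, the last holds). Time passes only in rows, so rows that do not move let the fingers close. It gives the time, the measured TCP pose, the force and the opening at its end, in the units of the state.
- observe(): the state, without advancing time (a new reading comes with each control period).
- eyes.capture(name): name is "scene" or "top"; returns the picture (420x560x3 uint8, blue, green, red); there is no depth.
- eyes.camera_model(name): a dict with "fov_y" (degrees; the focal length in pixels is half the picture's height over the tangent of half this angle, whatever the lens; pixels are square), "cx", "cy" (the principal point, pixels), "R" (3x3) and "t" (3): a world point X has camera coordinates R X + t. Camera axes: x right, y down, z forward; pixel columns grow to the right and rows downward; lengths in m; the calibration is good to about 2 mm. A picture is of the moment at which its call begins. camera_model takes no time and is no camera call.
- r.close_job(): hands the job in, once; it reports no verdict.
The state is a dict: "clock": time; "qpos": joint angles; "qvel": joint speeds; "joint_efforts": joint torques, N m; "tcp_pos": TCP position; "tcp_rot": TCP orientation; "force": force on the tool from outside, world axes, zero at the start; "wrist_torque": the same for the moment, N m; "opening": finger opening in m.
Only numpy, scipy, OpenCV 4.12 (cv2) and the standard library are available. Lean on these libraries where they do the work, as an engineer would, in place of code of your own. Each camera call takes 0.05 s, during which the arm holds its last target.

## Working session

There is one attempt and no reset: what is moved stays moved. The work goes in short steps, Python scripts to look and compute and a shell command to move; the robot and the scene stay as the last step left them, time stands still between calls to the robot, and variables do not carry over. Pictures are saved under pics/ and viewed, and the job is handed in when it is done.

```bash
mkdir -p pics; ls
python3 - <<'E'
from rig import observe, eyes, r
import cv2
s=observe();print(s)
for n in("scene","top"):
    cv2.imwrite(f"pics/{n}0.png",eyes.capture(n));print(eyes.camera_model(n))
E
```

```text
pics
{'clock': 0.0, 'qpos': array([ 1.10669919e+00,  1.81505319e-01,  1.60796858e+00, -4.46707638e-06,
        1.35382109e+00, -2.06347018e-01]), 'qvel': array([ 1.03289336e-03,  4.59522033e-04, -1.02619003e-03, -5.66695716e-05,
       -7.82531518e-04,  5.72984120e-04]), 'joint_efforts': array([-1.12340618e-03, -4.33861148e+01, -3.41849113e+01,  7.01867673e-02,
        3.84134415e-02, -1.13699296e-04]), 'tcp_pos': array([0.14634151, 0.55552359, 0.23784929]), 'tcp_rot': array([ 1.28518090e-01,  9.91706799e-01, -8.04504860e-04, -2.77956160e-04]), 'force': array([ 0.06922049, -0.08514321,  0.97082629]), 'wrist_torque': array([-0.01620465,  0.03717851, -0.02710137]), 'opening': 0.08819417430797392}
{'fov_y': 49.98208203649568, 'cx': 270.1872854162778, 'cy': 209.49666494414885, 'R': array([[-0.21481413,  0.97663014, -0.0069618 ],
       [ 0.61466409,  0.12965177, -0.77806071],
       [-0.75897493, -0.1714176 , -0.62815051]]), 't': array([ 0.08570222, -0.32857083,  1.38831156])}
{'fov_y': 43.51102420151819, 'cx': 272.12331541293196, 'cy': 214.06259982127915, 'R': array([[-0.01110716, -0.99978061,  0.01775864],
       [-0.98350452,  0.00771631, -0.18071889],
       [ 0.18054221, -0.01947297, -0.98337445]]), 't': array([0.05315573, 0.6215235 , 0.92050264])}
```

View pics/scene0.png

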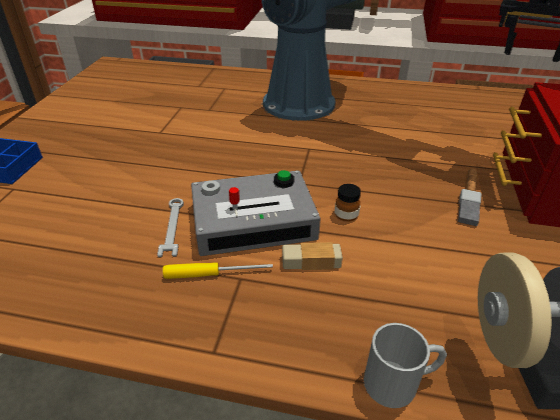

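View pics/top0.png

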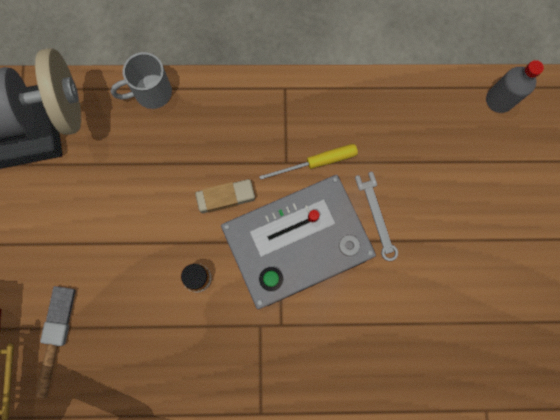

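The scene view has the red knob at about (234,195), the green button at (285,178), the bearing at (210,187) and the wax bar at (312,257). The top view has the knob at (314,215), the button at (271,279), the bearing at (349,245) and the jar at (195,277). In the top view the box corners are near (336,178), (222,227), (262,307) and (374,254).

```bash
cat > h.py <<'E'
import numpy as np, cv2
from rig import observe, eyes, r
def ray(n,p):
    m=eyes.camera_model(n);f=210/np.tan(np.radians(m["fov_y"]/2))
    R=np.array(m["R"]);t=np.array(m["t"])
    return -R.T@t, R.T@np.array([(p[0]-m["cx"])/f,(p[1]-m["cy"])/f,1])
def plane(n,p,z):
    o,d=ray(n,p);return o+d*(z-o[2])/d[2]
def cross(p1,p2):
    o1,d1=ray("scene",p1);o2,d2=ray("top",p2)
    k=np.linalg.lstsq(np.c_[d1,-d2],o2-o1,rcond=None)[0]
    a=o1+k[0]*d1;b=o2+k[1]*d2
    return (a+b)/2,np.linalg.norm(a-b)
def proj(n,X):
    m=eyes.camera_model(n);f=210/np.tan(np.radians(m["fov_y"]/2))
    c=np.array(m["R"])@X+np.array(m["t"]);return c[0]/c[2]*f+m["cx"],c[1]/c[2]*f+m["cy"]
def blobs(img,col,minA=8):
    h=cv2.cvtColor(img,cv2.COLOR_BGR2HSV);H,S,V=cv2.split(h)
    if col=="red": m=((H<6)|(H>174))&(S>180)&(V>90)
    if col=="green": m=(H>50)&(H<80)&(S>120)&(V>50)
    n,l,st,c=cv2.connectedComponentsWithStats(m.astype(np.uint8))
    return [(np.round(c[i],1),st[i].tolist()) for i in range(1,n) if st[i][4]>=minA]
E
python3 - <<'E'
from h import *
for n in("scene","top"):
    im=cv2.imread(f"pics/{n}0.png")
    for c in("red","green"):
        print(n,c,[b for b in blobs(im,c) if 150<b[0][0]<400 and 100<b[0][1]<320])
top=cv2.imread("pics/top0.png")
cv2.imwrite("pics/topz.png",cv2.resize(top[165:320,180:410],None,fx=3.4,fy=3.4,interpolation=cv2.INTER_CUBIC))
sc=cv2.imread("pics/scene0.png")
cv2.imwrite("pics/scz.png",cv2.resize(sc[160:285,150:370],None,fx=3.5,fy=3.5,interpolation=cv2.INTER_CUBIC))
# box outline in top by grey mask
h=cv2.cvtColor(top,cv2.COLOR_BGR2HSV); m=((h[...,1]<60)).astype(np.uint8)
m[:165]=0;m[320:]=0
m=cv2.morphologyEx(m,cv2.MORPH_OPEN,np.ones((9,9)))
cs,_=cv2.findContours(m,0,2);c=max(cs,key=cv2.contourArea)
rc=cv2.minAreaRect(c);print(rc);bp=cv2.boxPoints(rc);print(bp)
P=np.array([plane("top",p,.06) for p in bp]);print(P.round(4));print([np.linalg.norm(P[i]-P[i-1]).round(4) for i in range(4)],P.mean(0))
E
```

```text
scene red [(array([233.7, 195.1]), [229, 187, 10, 17, 142])]
scene green [(array([283.7, 175.2]), [277, 170, 14, 11, 114]), (array([261.2, 216.1]), [260, 214, 4, 5, 12])]
top red [(array([313.4, 215.4]), [309, 210, 10, 11, 81])]
top green [(array([280.7, 212.4]), [279, 210, 4, 6, 12]), (array([270.4, 278.1]), [263, 271, 16, 16, 201])]
((298.1570129394531, 240.92239379882812), (92.87043762207031, 130.49853515625), 66.42530059814453)
[[219.78198 224.45876]
 [339.38904 172.26662]
 [376.53204 257.38605]
 [256.925   309.5782 ]]
[[ 0.6026  0.1438  0.06  ]
 [ 0.7002 -0.0801  0.06  ]
 [ 0.5393 -0.1426  0.06  ]
 [ 0.4479  0.0764  0.06  ]]
[np.float64(0.1688), np.float64(0.2442), np.float64(0.1726), np.float64(0.2374)] [ 0.57250073 -0.00060682  0.06      ]
```

View pics/topz.png

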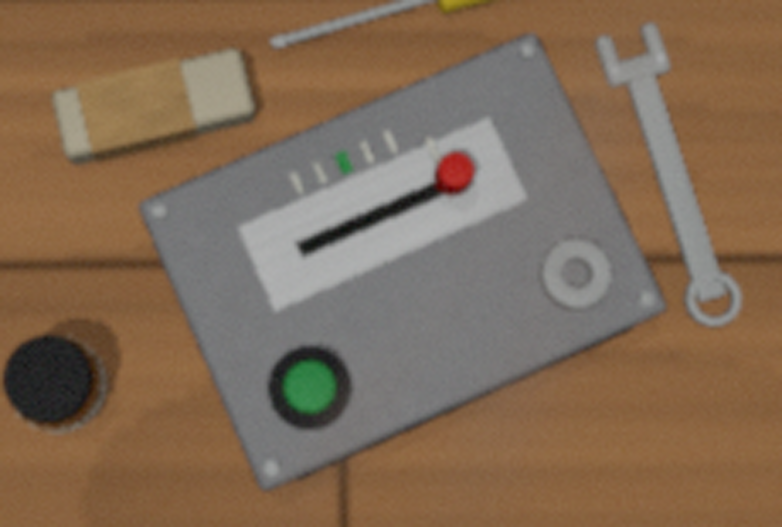

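View pics/scz.png

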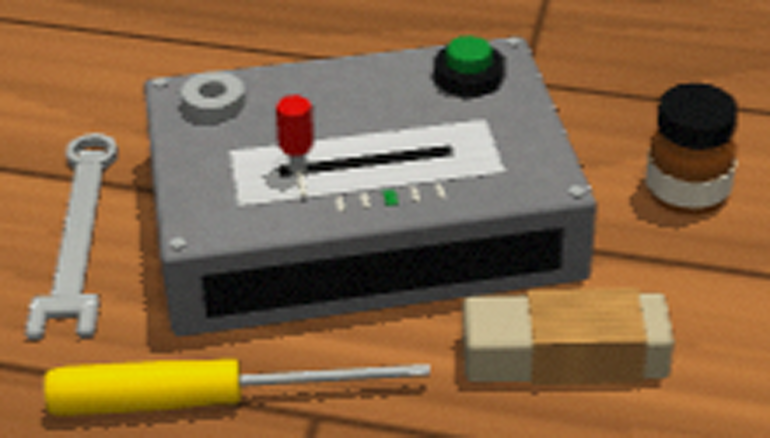

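Run:
```python
from h import *
from scipy.spatial.transform import Rotation as Ro
c=np.array([.5725,-.0006]);yaw=np.radians(23.5)
def bx(P): 
    d=np.array(P[:2])-c; return (np.array([[np.cos(yaw),np.sin(yaw)],[-np.sin(yaw),np.cos(yaw)]])@d*1000).round(1)
for nm,p in (("knobtop",plane("top",(313.4,215.4),.107)),("button",plane("top",(270.4,278.1),.082)),("button_sc",plane("scene",(283.7,174),.082)),("gmark",plane("top",(280.7,212.4),.06)),("gmark_sc",plane("scene",(261.2,216.1),.06)),
 ("bear",plane("top",(349.5,245.5),.072)),("jar",plane("top",(194.5,276.5),.065))):
    print(nm,p.round(4),bx(p))
# zoom-coords: marks, park mark
for u,v in((297,182),(320,173),(343,163),(367,151),(390,141),(432,148),(305,248)):
    p=plane("top",(180+u/3.4,165+v/3.4),.06);print("mark",bx(p))
# knob axis mid in both views
print("knob mid x-check",cross((233.7,190),(313.4,215.4)),cross((283.7,173.5),(270.4,278.1)))
# screws in corners
for u,v in((528,50),(157,210),(270,467),(647,299)):
    p=plane("top",(180+u/3.4,165+v/3.4),.06);print("screw",p.round(4),bx(p))
print(Ro.from_quat(observe()["tcp_rot"]).as_matrix().round(3))
```

```text
knobtop [ 0.6097 -0.0243  0.107 ] [ 24.6 -36.6]
button [0.5023 0.0521 0.082 ] [-43.4  76.3]
button_sc [0.5062 0.0531 0.082 ] [-39.4  75.7]
gmark [0.6243 0.0314 0.06  ] [60.3  8.7]
gmark_sc [0.6245 0.0322 0.06  ] [60.8  9.4]
bear [ 0.5601 -0.0919  0.072 ] [-47.7 -78.8]
jar [0.5075 0.188  0.065 ] [ 15.6 198.9]
mark [59.8 36. ]
mark [59.2 22.5]
mark [59.2  8.8]
mark [60.  -5.9]
mark [ 59.9 -19.6]
mark [ 47.1 -39. ]
mark [25.  46.7]
knob mid x-check (array([ 0.61025562, -0.02455657,  0.10378992]), np.float64(0.0002178307809854807)) (array([0.50233289, 0.05223509, 0.08055714]), np.float64(0.00034146813253165535))
screw [ 0.6859 -0.0719  0.06  ] [  75.5 -110.6]
screw [0.5982 0.132  0.06  ] [ 76.5 111.4]
screw [0.4606 0.0719 0.06  ] [-73.7 111.1]
screw [ 0.5476 -0.1315  0.06  ] [ -75.1 -110.1]
[[-0.967  0.255 -0.001]
 [ 0.255  0.967 -0.001]
 [ 0.    -0.001 -1.   ]]
```

```bash
python3 -m handwheel '[[0,0,0,0.15],[0,0,0,0.15],[0,0,0,0.15],[0,0,0,0.15],[0,0,0,0.15],[0,0,0,0.15],[0,0,0,0]]' -1 30; python3 -m handwheel '[[-45,12,0,0],[-45,12,0,0],[-45,12,0,0],[-45,12,0,0],[-45,12,0,0],[-45,12,0,0],[-45,12,0,0],[-45,12,0,0]]'
cat > w.py <<'E'
from h import *
from scipy.spatial.transform import Rotation as Ro
c=np.array([.5725,-.0006]);yaw=np.radians(23.5)
Bx=np.array([np.cos(yaw),np.sin(yaw)]);By=np.array([-Bx[1],Bx[0]])
def where():
    s=observe();d=s["tcp_pos"][:2]-c;M=Ro.from_quat(s["tcp_rot"]).as_matrix()
    print("t",round(s["clock"],2),"box mm",(d@Bx*1000).round(1),(d@By*1000).round(1),"z",(s["tcp_pos"][2]*1000).round(1),"F box",(s["force"][:2]@Bx).round(2),(s["force"][:2]@By).round(2),s["force"][2].round(2),"toolx ang vs By deg",np.degrees(np.arctan2(M[1,0],M[0,0])).round(2)-113.5,"tilt",M[:,2].round(4),"open",s["opening"].round(4),"q",s["qpos"].round(2))
    return s
if __name__=="__main__": where()
E
python3 w.py
```

```text
clock: 0.8
tcp_pos: [0.1465, 0.5557, 0.2382]
tcp_rot: [0.548, 0.837, -0.0, 0.0]
force: [-0.4, -0.0, -0.3]
opening: 0.0341
clock: 1.6
tcp_pos: [0.3797, 0.2632, 0.2388]
tcp_rot: [0.545, 0.838, 0.0, 0.0]
force: [0.1, 0.4, -0.5]
opening: 0.0006Traceback (most recent call last):
  File "w.py", line 9, in <module>
    if __name__=="__main__": where()
                             ~~~~~^^
  File "w.py", line 7, in where
    print("t",round(s["clock"],2),"box mm",(d@Bx*1000).round(1),(d@By*1000).round(1),"z",(s["tcp_pos"][2]*1000).round(1),"F box",(s["force"][:2]@Bx).round(2),(s["force"][:2]@By).round(2),s["force"][2].round(2),"toolx ang vs By deg",np.degrees(np.arctan2(M[1,0],M[0,0])).round(2)-113.5,"tilt",M[:,2].round(4),"open",s["opening"].round(4),"q",s["qpos"].round(2))
                                                                                                                                                                                                                                                                                                                           ^^^^^^^^^^^^^^^^^^
AttributeError: 'float' object has no attribute 'round'
```

```bash
sed -i 's/s\["opening"\].round(4)/round(s["opening"],4)/' w.py; python3 w.py
```

```text
t 1.6 box mm -71.6 318.8 z 238.8 F box 0.26 0.35 -0.54 toolx ang vs By deg 0.4399999999999977 tilt [ 3.e-04  2.e-04 -1.e+00] open 0.0006 q [ 0.35 -0.08  1.88  0.    1.34 -0.07]
```

```bash
python3 -m handwheel '[[-46,11,0,0],[-46,11,0,0],[-46,11,0,0],[-46,11,0,0],[-46,11,0,0],[-46,11,0,0],[-46,11,0,0],[-46,11,0,0]]';python3 -m handwheel '[[0,0,0,0],[0,0,0,0]]'; python3 w.py
```

```text
clock: 2.4
tcp_pos: [0.6081, -0.0387, 0.2384]
tcp_rot: [0.545, 0.838, -0.0, -0.0]
force: [1.3, 1.3, 0.8]
opening: 0.0001
clock: 2.6
tcp_pos: [0.6071, -0.0377, 0.2378]
tcp_rot: [0.547, 0.837, -0.0, -0.001]
force: [-0.2, -0.3, -0.0]
opening: 0.0009
t 2.6 box mm 16.9 -47.8 z 237.8 F box -0.29 -0.21 -0.02 toolx ang vs By deg 0.23000000000000398 tilt [-1.7e-03  7.0e-04 -1.0e+00] open 0.0009 q [-0.26  0.26  1.52  0.    1.37 -0.67]
```

```bash
python3 -m handwheel '[[-18,8,0,0],[0,0,40,0],[0,0,40,0],[0,0,30,0],[0,0,0,0],[0,0,0,0]]'; python3 w.py
python3 - <<'E'
from h import *
im=eyes.capture("scene");cv2.imwrite("pics/s1.png",cv2.resize(im[100:285,120:400],None,fx=2.8,fy=2.8,interpolation=cv2.INTER_CUBIC))
E
```

```text
clock: 3.2
tcp_pos: [0.6214, -0.0489, 0.1292]
tcp_rot: [0.546, 0.838, -0.0, -0.0]
force: [-0.1, -0.7, 0.0]
opening: 0.0003
t 3.2 box mm 25.6 -63.8 z 129.2 F box -0.35 -0.65 0.02 toolx ang vs By deg 0.3100000000000023 tilt [-7.e-04  3.e-04 -1.e+00] open 0.0003 q [-0.27  0.4   1.57  0.    1.18 -0.68]
```

View pics/s1.png

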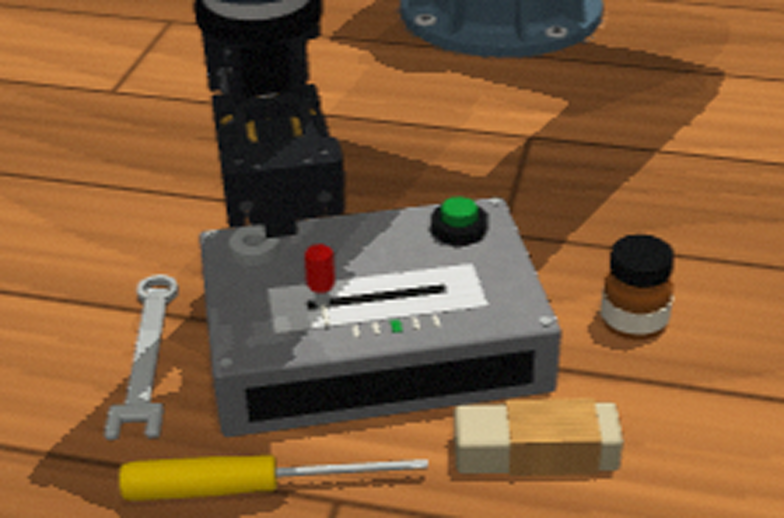

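The fingertip (zoom ~(282,230)) hangs just on the parked side of the knob (320,265), and the bystanders are clear. I'll lower it and then approach.

```bash
python3 -m handwheel '[[0,0,22,0],[0,0,22,0],[0,0,0,0],[0,0,0,0]]'; python3 w.py; python3 -m handwheel '[[4,0,0,0],[4,0,0,0],[0,0,0,0],[0,0,0,0]]'; python3 w.py
python3 - <<'E'
from h import *
im=eyes.capture("scene");print(blobs(im,"red")[:9]);cv2.imwrite("pics/s2.png",cv2.resize(im[100:285,120:400],None,fx=2.8,fy=2.8,interpolation=cv2.INTER_CUBIC))
im=eyes.capture("top");print([b for b in blobs(im,"red") if 200<b[0][0]<400]);cv2.imwrite("pics/t2.png",cv2.resize(im[165:320,180:410],None,fx=3.4,fy=3.4))
E
```

```text
clock: 3.65
tcp_pos: [0.6229, -0.0502, 0.0868]
tcp_rot: [0.547, 0.837, 0.0, 0.001]
force: [0.2, -0.6, -0.7]
opening: 0.0006
t 3.65 box mm 26.4 -65.6 z 86.8 F box -0.05 -0.63 -0.72 toolx ang vs By deg 0.20000000000000284 tilt [ 2.2e-03 -6.0e-04 -1.0e+00] open 0.0006 q [-0.27  0.46  1.58  0.    1.1  -0.68]
clock: 4.05
tcp_pos: [0.6189, -0.0427, 0.0853]
tcp_rot: [0.547, 0.837, 0.0, 0.0]
force: [-0.4, 0.2, 0.2]
opening: 0.0008
t 4.05 box mm 25.7 -57.1 z 85.3 F box -0.28 0.3 0.19 toolx ang vs By deg 0.18999999999999773 tilt [ 8.e-04 -3.e-04 -1.e+00] open 0.0008 q [-0.26  0.45  1.6  -0.    1.1  -0.67]
[(array([104.5,   0. ]), [98, 0, 14, 1, 14]), (array([122.5,   1. ]), [117, 1, 12, 1, 12]), (array([536.2,   0.8]), [512, 0, 48, 3, 61]), (array([141.,   2.]), [133, 2, 17, 1, 17]), (array([158.5,   3. ]), [152, 3, 14, 1, 14]), (array([498.6,  20.5]), [439, 17, 121, 8, 164]), (array([550.9,  96.7]), [534, 82, 26, 43, 542]), (array([544.2, 116.1]), [526, 88, 34, 57, 383]), (array([235.1, 200.9]), [231, 199, 9, 5, 36])]
[(array([310.4, 214.4]), [308, 211, 6, 9, 28])]
```

View pics/s2.png

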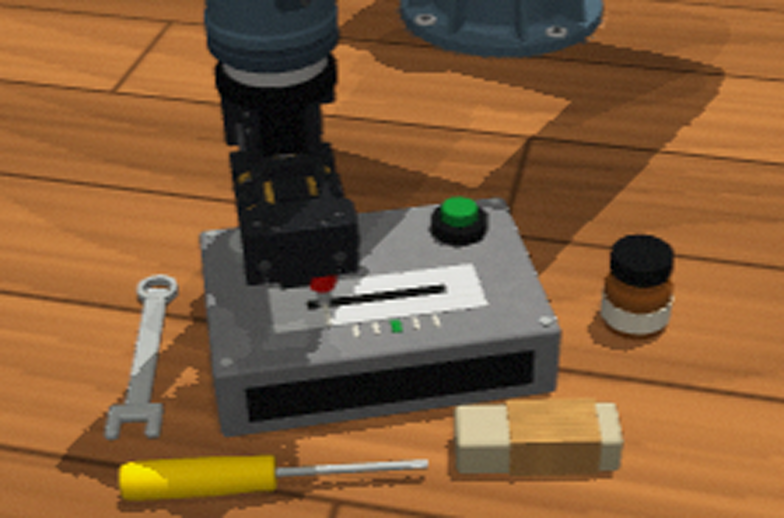

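View pics/t2.png

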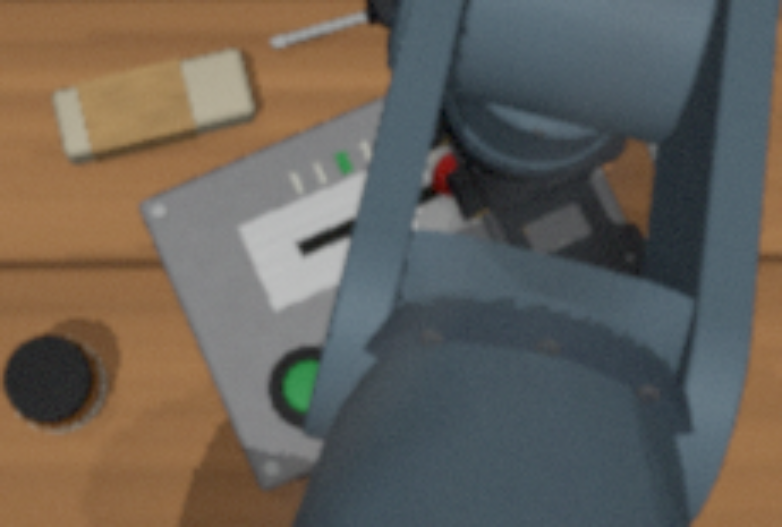

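The wrist hides most of the knob now, but it shows at (322,283) in the scene zoom and (447,175) in the top zoom, with the lever still parked. I'll push in small steps and count the clicks by force.

```bash
python3 -m handwheel '[[4,0,0,0],[4,0,0,0],[4,0,0,0],[3,0,0,0],[0,0,0,0],[0,0,0,0]]' >/dev/null; python3 w.py;  for i in 1; do python3 -m handwheel '[[2,0,0,0],[0,0,0,0]]'>/dev/null; python3 w.py|cut -c1-90; done; python3 -m handwheel '[[2,0,0,0],[0,0,0,0]]'>/dev/null; python3 w.py|cut -c1-90;python3 -m handwheel '[[2,0,0,0],[0,0,0,0]]'>/dev/null; python3 w.py|cut -c1-90;python3 -m handwheel '[[2,0,0,0],[0,0,0,0]]'>/dev/null; python3 w.py|cut -c1-90
```

```text
t 4.75 box mm 25.4 -41.7 z 84.6 F box 1.08 -0.58 0.22 toolx ang vs By deg 0.18999999999999773 tilt [-5.e-04  3.e-04 -1.e+00] open 0.0005 q [-0.24  0.44  1.62  0.    1.09 -0.65]
t 4.95 box mm 25.4 -39.9 z 84.6 F box -1.14 -0.57 0.23 toolx ang vs By deg 0.1700000000000
t 5.15 box mm 25.4 -38.6 z 84.8 F box 0.31 -2.39 -0.21 toolx ang vs By deg 0.1599999999999
t 5.35 box mm 25.4 -36.3 z 84.7 F box -0.55 -2.76 -0.6 toolx ang vs By deg 0.1500000000000
t 5.55 box mm 25.4 -33.6 z 84.7 F box -0.2 -1.03 -0.65 toolx ang vs By deg 0.1700000000000
```

```bash
python3 -m handwheel '[[1.5,0,0,0],[0,0,0,0]]'>/dev/null; python3 w.py|cut -c1-70; python3 -m handwheel '[[1.5,0,0,0],[0,0,0,0]]'>/dev/null; python3 w.py|cut -c1-70;python3 -m handwheel '[[1.5,0,0,0],[0,0,0,0]]'>/dev/null; python3 w.py|cut -c1-70;python3 -m handwheel '[[1.5,0,0,0],[0,0,0,0]]'>/dev/null; python3 w.py|cut -c1-70; python3 -m handwheel '[[1.5,0,0,0],[0,0,0,0]]'>/dev/null; python3 w.py|cut -c1-70; python3 -m handwheel '[[1.5,0,0,0],[0,0,0,0]]'>/dev/null; python3 w.py|cut -c1-70
```

```text
t 5.75 box mm 25.3 -31.9 z 84.6 F box 0.47 -0.2 0.06 toolx ang vs By d
t 5.95 box mm 25.3 -30.7 z 84.6 F box 0.59 0.31 0.99 toolx ang vs By d
t 6.15 box mm 25.4 -29.4 z 84.7 F box -0.05 -0.05 -0.53 toolx ang vs B
t 6.35 box mm 25.3 -28.0 z 84.7 F box 0.29 0.11 -0.16 toolx ang vs By 
t 6.55 box mm 25.3 -26.5 z 84.7 F box -0.25 0.12 0.42 toolx ang vs By 
t 6.75 box mm 25.4 -25.1 z 84.7 F box -0.12 -0.27 -0.25 toolx ang vs B
```

```bash
python3 -m handwheel '[[1.5,0,0,0],[0,0,0,0]]'>/dev/null; python3 w.py|cut -c1-70; python3 -m handwheel '[[1.5,0,0,0],[0,0,0,0]]'>/dev/null; python3 w.py|cut -c1-70;python3 -m handwheel '[[1.5,0,0,0],[0,0,0,0]]'>/dev/null; python3 w.py|cut -c1-70;python3 -m handwheel '[[1.5,0,0,0],[0,0,0,0]]'>/dev/null; python3 w.py|cut -c1-70; python3 -m handwheel '[[1.5,0,0,0],[0,0,0,0]]'>/dev/null; python3 w.py|cut -c1-70; python3 -m handwheel '[[1,0,0,0],[0,0,0,0]]'>/dev/null; python3 w.py|cut -c1-70
```

```text
t 6.95 box mm 25.4 -24.4 z 84.8 F box -0.04 -4.1 -1.53 toolx ang vs By
t 7.15 box mm 25.4 -22.3 z 84.8 F box 0.06 -1.34 0.26 toolx ang vs By 
t 7.35 box mm 25.4 -20.2 z 84.8 F box 0.17 -1.19 -0.0 toolx ang vs By 
t 7.55 box mm 25.4 -18.5 z 84.7 F box 0.27 0.2 0.17 toolx ang vs By de
t 7.75 box mm 25.3 -17.1 z 84.6 F box -0.2 -0.51 0.1 toolx ang vs By d
t 7.95 box mm 25.3 -16.4 z 84.6 F box 0.53 -0.33 -0.19 toolx ang vs By
```

```bash
python3 -m handwheel '[[1,0,0,0],[0,0,0,0]]'>/dev/null; python3 w.py|cut -c1-70; python3 -m handwheel '[[1,0,0,0],[0,0,0,0]]'>/dev/null; python3 w.py|cut -c1-70; python3 -m handwheel '[[-4,0,0,0],[-8,0,0,0],[-8,0,0,0],[0,0,0,0],[0,0,0,0]]'>/dev/null; python3 w.py|cut -c1-70;  python3 - <<'E'
from h import *
for n in("scene","top"):
    im=eyes.capture(n);print([b for b in blobs(im,"red") if 200<b[0][0]<400]);cv2.imwrite(f"pics/{n}3.png",cv2.resize(im[150:300,180:400],None,fx=3.4,fy=3.4,interpolation=cv2.INTER_CUBIC))
E
```

```text
t 8.15 box mm 25.3 -15.6 z 84.7 F box -0.06 0.57 0.4 toolx ang vs By d
t 8.35 box mm 25.3 -14.5 z 84.7 F box -0.66 -0.07 -0.13 toolx ang vs B
t 8.85 box mm 25.3 -35.1 z 84.6 F box 0.18 -0.14 0.22 toolx ang vs By 
[(array([259. , 195.5]), [254, 186, 9, 16, 55])]
[(array([290.5, 226.2]), [287, 221, 8, 11, 57])]
```

View pics/scene3.png

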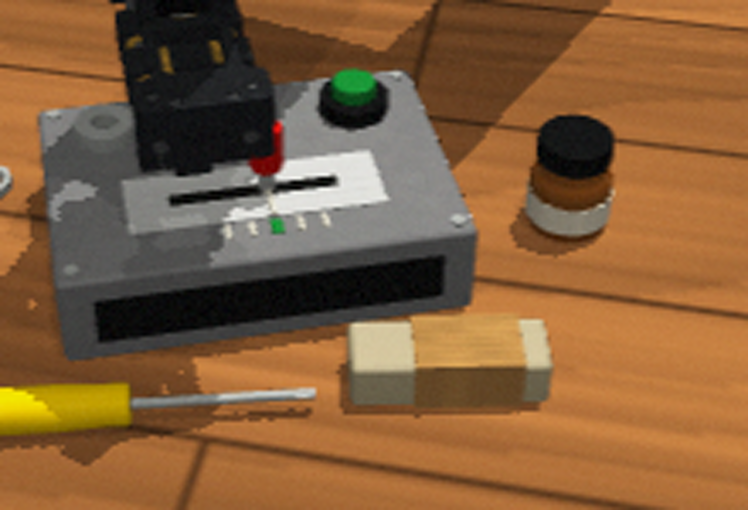

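View pics/top3.png

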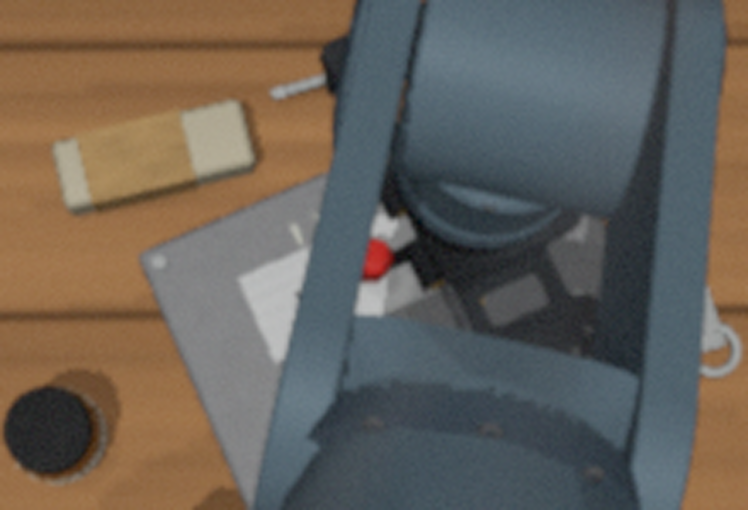

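The knob's pointer lines up with the broad green mark (scene zoom ~(277,225)). I'll raise the tool, move over the button and check from above.

```bash
python3 -m handwheel '[[0,0,-30,0],[0,0,-35,0],[0,0,-10,0],[30,-20,0,0],[40,-25,0,0],[41,-25,0,0],[0,0,0,0],[0,0,0,0]]'; python3 w.py;  python3 - <<'E'
from w import *
for n in("scene","top"):
    im=eyes.capture(n);b=[b for b in blobs(im,"red") if 200<b[0][0]<400 and b[0][1]>100];print(b)
    cv2.imwrite(f"pics/{n}4.png",cv2.resize(im[130:280,180:400],None,fx=3.4,fy=3.4,interpolation=cv2.INTER_CUBIC))
    for q in b: print(n,[round(float((plane(n,q[0],.107)[:2]-c)@a*1000),1) for a in(Bx,By)])
E
```

```text
clock: 9.75
tcp_pos: [0.5003, 0.052, 0.1594]
tcp_rot: [0.546, 0.838, -0.0, 0.0]
force: [0.2, -1.1, 0.3]
opening: 0.0005
t 9.75 box mm -45.3 77.1 z 159.4 F box -0.27 -1.03 0.32 toolx ang vs By deg 0.25 tilt [ 1.e-04 -1.e-04 -1.e+00] open 0.0005 q [-0.13  0.11  1.86 -0.    1.17 -0.55]
[(array([257.7, 192.3]), [253, 185, 10, 17, 142])]
scene [45.9, 6.3]
[]
```

View pics/scene4.png

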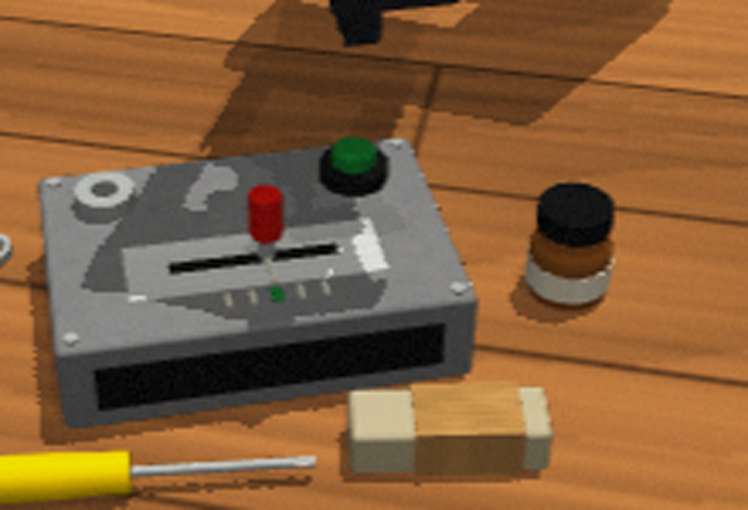

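View pics/top4.png

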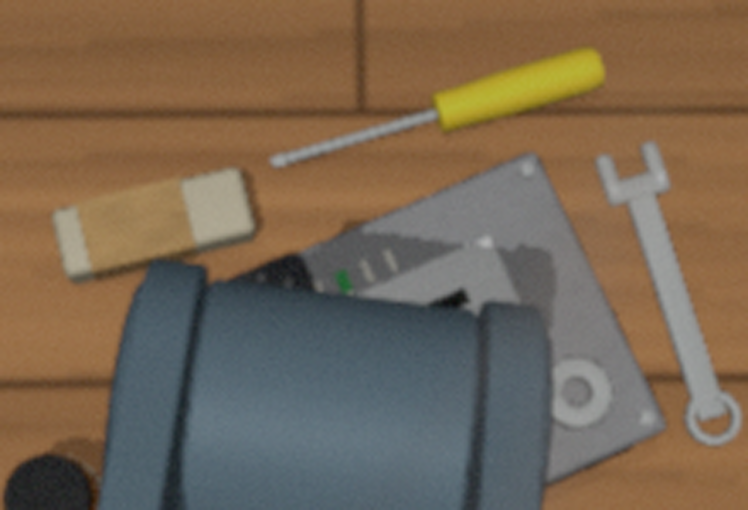

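```bash
python3 - <<'E'
from w import *
for y in(-36.6,-5,9,23):
    p=c+.025*Bx+y/1000*By;print(y,np.round(proj("scene",np.r_[p,.092]),1))
E
python3 -m handwheel '[[-1,1,25,0],[0,0,30,0],[0,0,14,0],[0,0,0,0],[0,0,0,0]]'>/dev/null; python3 w.py|cut -c1-80; python3 -m handwheel '[[0,0,3,0],[0,0,3,0],[0,0,0,0]]'>/dev/null; python3 w.py|cut -c1-80; python3 -m handwheel '[[0,0,3,0],[0,0,0,0]]'>/dev/null; python3 w.py|cut -c1-80;  python3 -m handwheel '[[0,0,2,0],[0,0,0,0]]'>/dev/null; python3 w.py|cut -c1-80
```

```text
-36.6 [234.2 194.9]
-5 [250.3 192.9]
9 [257.4 192. ]
23 [264.5 191.1]
t 10.35 box mm -43.4 74.5 z 91.1 F box -0.37 -0.09 1.63 toolx ang vs By deg 0.12
t 10.65 box mm -43.7 75.0 z 85.0 F box -0.0 -0.26 -1.52 toolx ang vs By deg 0.15
t 10.85 box mm -43.6 75.0 z 81.9 F box -0.18 0.14 1.87 toolx ang vs By deg 0.170
t 11.05 box mm -43.6 74.9 z 79.9 F box 1.36 0.28 3.19 toolx ang vs By deg 0.1599
```

The scene view puts the knob at column 257.7. The third notch predicts 257.4, and its neighbours predict 250 and 264, so the lever is in the third notch. The button is in contact, so I'll press on.

```bash
python3 -m handwheel '[[0,0,2,0],[0,0,0,0]]'>/dev/null; python3 w.py|cut -c1-80; python3 -m handwheel '[[0,0,1.5,0],[0,0,0,0]]'>/dev/null; python3 w.py|cut -c1-80;  python3 -m handwheel '[[0,0,1,0],[0,0,0,0]]'>/dev/null; python3 w.py|cut -c1-80; python3 -m handwheel '[[0,0,1,0],[0,0,0,0],[0,0,0,0]]'>/dev/null; python3 w.py|cut -c1-80
```

```text
t 11.25 box mm -43.6 75.0 z 77.9 F box 0.82 0.22 3.28 toolx ang vs By deg 0.1599
t 11.45 box mm -43.6 75.0 z 76.4 F box 1.1 0.76 4.49 toolx ang vs By deg 0.15999
t 11.65 box mm -43.5 74.9 z 76.3 F box -3.39 2.08 13.58 toolx ang vs By deg 0.17
t 11.95 box mm -43.5 74.9 z 76.1 F box -5.93 3.02 21.73 toolx ang vs By deg 0.18
```

The button is on its hard stop: z holds at 76 while the force climbs to 22 N. I'll release it and back off.

```bash
python3 -m handwheel '[[0,0,-4,0],[0,0,-10,0],[0,0,-25,0],[0,0,-40,0],[0,0,-40,0],[0,0,-40,0],[0,0,0,0]]'; python3 -m handwheel '[[40,-30,0,0],[45,-30,0,0],[45,-30,0,0],[45,0,0,0],[45,0,0,0],[0,0,0,0],[0,0,0,0]]'
python3 - <<'E'
from w import *
where()
for n in("scene","top"):
    im=eyes.capture(n)
    for col in("red","green"):
        b=[b for b in blobs(im,col) if 200<b[0][0]<400 and 100<b[0][1]<320];print(n,col,b)
        if n=="top" and col=="red":
            for q in b: print([round(float((plane(n,q[0],.107)[:2]-c)@a*1000),1) for a in(Bx,By)])
    old=cv2.imread(f"pics/{n}0.png");d=cv2.absdiff(im,old)
    cv2.imwrite(f"pics/{n}5.png",im)
E
```

```text
clock: 12.65
tcp_pos: [0.5051, 0.0505, 0.2391]
tcp_rot: [0.547, 0.837, 0.002, 0.004]
force: [1.0, 0.5, 0.0]
opening: 0.0007
clock: 13.35
tcp_pos: [0.3374, 0.2122, 0.2324]
tcp_rot: [0.546, 0.838, -0.001, -0.0]
force: [-0.5, -0.7, 1.2]
opening: 0.0004
t 13.35 box mm -130.8 288.9 z 232.4 F box -0.76 -0.46 1.19 toolx ang vs By deg 0.35999999999999943 tilt [-1.4e-03 -9.0e-04 -1.0e+00] open 0.0004 q [ 0.26 -0.24  2.03 -0.    1.35 -0.15]
scene red [(array([257.6, 192.3]), [253, 185, 10, 17, 137])]
scene green [(array([283.6, 175.2]), [277, 170, 14, 11, 114]), (array([261.1, 215.9]), [260, 214, 4, 5, 13])]
top red [(array([289.4, 226. ]), [285, 221, 11, 11, 83])]
[24.6, 9.8]
top green [(array([280.6, 212.3]), [279, 210, 4, 5, 12]), (array([270.5, 278.1]), [263, 270, 16, 17, 200])]
```

View pics/scene5.png

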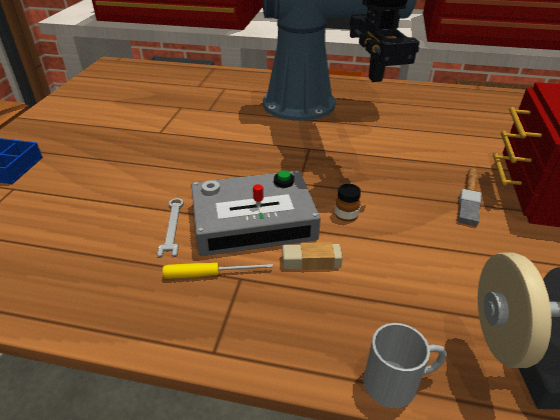

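View pics/top5.png

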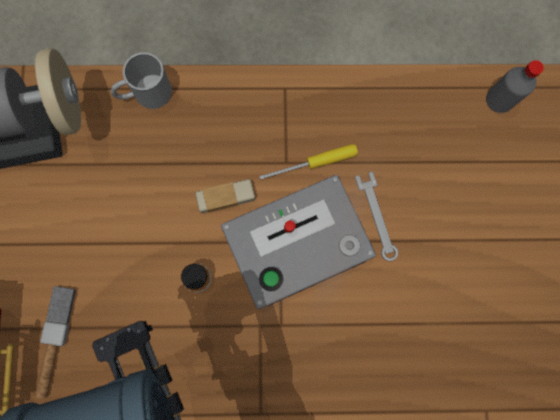

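The knob is at (289,226) in the top view, which is box y +9.8 mm against the green mark at about +9. The button is back up at its original pixels, (283.6,175.2) in the scene view. Nothing else has moved and the arm is clear.

```bash
python3 -c "
from rig import r
print(r.close_job())"
```

```text
the job is handed in; nothing more can be done
None
```

The polisher is set to its third speed and started, and the job was handed in at about 13.5 s of the 54 s allowed.

- **Lever:** I pushed the red knob with the closed fingertips in 1–2 mm steps. The force rose and fell once leaving notch 1 and once leaving notch 2. I stopped just past that second crest, so the lever jumped into notch 3 by itself, and then backed off. The final pictures put the knob at box y +9.8 mm, against about +9 mm for the green mark. The scene view agrees: the knob is at column 257.6, where the third notch predicts 257.4.
- **Button:** I pressed it straight down to its stop. The tip held at z = 76 mm while the force rose to about 22 N. After release the button is back at its original pixels in both views.
- **Bystanders:** The bearing, wrench, wax bar, jar and screwdriver look unmoved in both final pictures; I compared these by eye. The arm ended clear of everything.

No check failed. The scene view alone put the button about 4 mm off along box x, because I cast its centre from a rough pixel. I used the top view, which agreed with the nominal position to within 2 mm.

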